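# Get the hearing-aid case out from behind the clutter and dock it

### The arm

A 6-joint arm with a two-finger parallel gripper is mounted at the origin on the work surface. World frame = base frame: x ahead of the robot, y to its left, z up, the work surface at z = 0. Lengths are in mm, angles in rad, forces in N, time in s.
With the tool pointing down it reaches from about 350 to 775 mm from the base axis. Payload 7.3 kg.
Tool frame: the origin (TCP) lies at the very end of the fingers, on their centre line; the grasp point (between the pads) lies 19 mm behind it; z points along the fingers, y is the line along which they close (so a half turn about z gives the same grasp; the last joint's range is limited). The gripper opens to 92 mm and grips with 3 to 60 N. Pads are 19 mm wide; open, the fingers measure 130 mm over their backs; the gripper's body (75 mm by 190 mm) begins 47 mm behind the grasp point.
Start: joints at [-1.379, 0.342, 1.524, -0, 1.275, -0.146], TCP at [174.014, -495.342, 226.741] pointing down, gripper open.
Joint ranges: [-2.53, 2.53], [-0.77, 2.02], [0.04, 2.7], [-1, 4.14], [0.28, 2.66], [-3.11, 3.11]. Speed limits (rad/s): [2.57, 2.57, 3.14, 3.14, 3.14, 3.14].

### API

Orientations are given as [roll, pitch, yaw] about the fixed x, y, z axes, in that order (R = Rz(yaw) Ry(pitch) Rx(roll)).
In Python, from plant import get_obs, vision, workorder gives the robot as it stands.
- The arm moves only by the shell command python3 -m pendant 'ROWS' [OPENING]. ROWS is a JSON object of lists of equal length, an entry for each row: "dp": the shift along the tool's x, y, z in m, a list of three; "rotation": the turn, a rotation vector about the tool's x, y, z in rad, a list of three. A call has 1 to 8 rows; each row is the pose to reach, as a shift and turn from the pose commanded when the call began, along the tool's axes at that moment; what a row does not reach only later rows make up. A row lasts 1/8 s, in which the tool goes at most 62.5 mm and 10.7 degrees, less where a joint would pass 70% of its speed; a pose out of reach is approached as far as the arm can. A call with a gripper value outside its range is refused whole. OPENING is the finger opening in m, from 0 to 0.0918, set as the call begins (- or left out, the last holds). The fingers move at their own pace and stop on an object; the grip force is fixed at half the most. Time passes only in rows, so rows that repeat a pose let the fingers close. It gives the time, the measured TCP pose, the force, the opening and the grip force at its end, in the units of the state.
- get_obs(): the state, without advancing time (a new reading comes with each control period).
- vision.capture(name): name is "scene" or "top" or "wrist"; returns a dict with "pixels" (400x640x3 uint8, red, green, blue), "vfov" (degrees; the focal length in pixels is half the picture's height over the tangent of half this angle, whatever the lens; pixels are square), "cx", "cy" (the principal point, pixels), "pose" (4x4, takes a point from camera to world coordinates); the wrist camera has in their place "T_tool_cam" (4x4, takes a point from camera to tool coordinates, whose origin is the TCP and whose axes are the flange's). Camera axes: x right, y up, looking along -z (the intrinsics and any distortion apply to the point x, -y, -z); pixel columns grow to the right and rows downward; lengths in mm; the calibration is good to about 2 mm. A picture is of the moment at which its call begins: read the wrist's pose just before it. There is no depth.
- workorder.close_job(): hands the job in; it is judged then, once.
The state is a dict: "time": time; "joint_positions": joint angles; "dq": joint speeds; "tau": joint torques, N m; "tool_pos": TCP position; "tcp_rot": TCP orientation; "contact_force": force on the tool from outside, world axes, zero at the start; "moment": the same for the moment, N m; "grip_width": finger opening in mm; "finger_force": force on a finger pad.
Only numpy, scipy, OpenCV 4.12 (cv2) and the standard library are available. Lean on these libraries where they do the work, as an engineer would, in place of code of your own. Each camera call takes 0.05 s, during which the arm holds its last target. There are 200 camera calls.

### The job

Clear the upside-down tumbler, the ear-dome holder and the jar out of the grey tray and stand all three on the cork mat, leaving the black hearing-aid case where it is meanwhile. Then set the case in the middle of the white oval charging dock, lying along the dock's oval, and only after that put each of the three back, standing as before, on the same spot in the tray where it stood at the start. Leave the mirror and the key dish alone.

Things in the scene. Friction and masses are not known exactly. Their poses are not given: they have to be found in the camera images.
- tumbler: Clear glass tumbler standing upside down: a slightly tapered round, 68 mm across at the rim (below), 58 mm at its closed base (on top), 95 mm tall, about 0.22 kg. Origin: centre of its underside (the mouth) as it stands; z up. Can be gripped across its upper part. Starts on one of three round spots in the tray (which one varies).
- dome_holder: Blue silicone ear-dome holder, rigid: a round drum 60 mm across and 38 mm high with six small white domes (to 44 mm height) around the rim of its top, and in the middle an upright round post 24 mm across that reaches 80 mm above the underside. Grip the post. About 0.13 kg. Origin: centre of its underside; z up. Starts on one of the three spots in the tray.
- jar: White round ceramic jar, 56 mm across, with a fixed aluminium lid 58 mm across from 58 mm to 75 mm height (total height 75 mm). About 0.16 kg. Origin: centre of its underside; z up. Starts on one of the three spots in the tray.
- case: Black hearing-aid case with a thin aluminium seam: an oval (flat sides, half-round ends) 76 mm long (its x), 48 mm wide (its y), 34 mm high, about 0.12 kg, closed. Origin: centre of its underside; z up. Starts at the back of the tray, along the tray's x, 8 mm from the upstand and boxed in by the three things (gaps 13 to 22 mm).
- tray: Fixed soft-grey plastic organizer tier, 190 mm (its x) by 260 mm (its y). Origin: centre of its underside on the ledge. Floor 4 mm thick; 10 mm lips in front (-x) and at the sides, 50 mm upstand at the back (+x). White outlines (74 mm) mark three spots at (x, y) = (-40, 0), (15, 74), (15, -74) mm in its frame; things start within 3 mm of them, the case near (45, 0).
- mat: Fixed cork mat, the side area: 270 mm (its x) by 110 mm (its y), 3 mm thick, flat on the ledge to one side of the tray (left or right varies). Origin: centre of its underside.
- dock: Fixed white oval charging dock on the other side of the tray: 130 mm long (its x), 90 mm wide (its y), flat top 22 mm above its origin, with a thin grey oval outline of the case's place in the middle. Origin: centre of its underside.
- mirror: Bystander: small round aluminium mirror (110 mm) on a pivoting stand with a 90 mm round foot, 180 mm tall, loose. To be left alone. Origin: centre of the foot's underside.
- dish: Bystander: white ceramic key dish, 110 mm across, 22 mm high, loose. To be left alone. Origin: centre of its underside.

How it is judged (in metres and radians):
On the way, in this order (a step that is already met when the one before it is completed fails the run):
1. tumbler, dome holder and jar all stand released on the cork mat, the case still in its place (x of tumbler in the frame of mat between -0.135 and 0.135 m and y of tumbler in the frame of mat between -0.055 and 0.055 m and z of each of tumbler, dome_holder, jar in the frame of mat below 0.01 m and linear speed of each of tumbler, dome_holder, jar below 0.03 m/s and angle between each of tumbler, dome_holder, jar's own z axis and vertical below 0.15 rad and contact force between each of tumbler, dome_holder, jar and the fingers below 0.3 N and x of dome_holder in the frame of mat between -0.135 and 0.135 m and y of dome_holder in the frame of mat between -0.055 and 0.055 m and x of jar in the frame of mat between -0.135 and 0.135 m and y of jar in the frame of mat between -0.055 and 0.055 m and distance of case from where it was at the start of the episode below 0.02 m), for 0.2 s.
2. the case lies released in the middle of the dock, the three still on the mat (horizontal distance between case and dock below 0.013 m and angle between the x axis of case and the x axis of dock, either way round below 0.26 rad and z of case in the frame of dock between 0.016 and 0.028 m and linear speed of each of case, tumbler, dome_holder, jar below 0.03 m/s and angle between each of case, tumbler, dome_holder, jar's own z axis and vertical below 0.15 rad and contact force between each of case, tumbler, dome_holder, jar and the fingers below 0.3 N and x of tumbler in the frame of mat between -0.135 and 0.135 m and y of tumbler in the frame of mat between -0.055 and 0.055 m and z of each of tumbler, dome_holder, jar in the frame of mat below 0.01 m and x of dome_holder in the frame of mat between -0.135 and 0.135 m and y of dome_holder in the frame of mat between -0.055 and 0.055 m and x of jar in the frame of mat between -0.135 and 0.135 m and y of jar in the frame of mat between -0.055 and 0.055 m), for 0.2 s.
At the end, for the whole second after the job is handed in: The case rests on the dock's top within 13 mm of its middle and within 15 degrees of the dock's long axis; tumbler, dome holder and jar each stand upright, released and at rest within 15 mm of where that same thing stood at the start (turn about the vertical does not matter) (horizontal distance between case and dock below 0.013 m and angle between the x axis of case and the x axis of dock, either way round below 0.26 rad and z of case in the frame of dock between 0.016 and 0.028 m and linear speed of each of case, tumbler, dome_holder, jar below 0.03 m/s and angle between each of case, tumbler, dome_holder, jar's own z axis and vertical below 0.15 rad and contact force between each of case, tumbler, dome_holder, jar and the fingers below 0.3 N and distance of each of tumbler, dome_holder, jar from where it was at the start of the episode below 0.015 m); the robot touches nothing.
It fails at once if the mirror is pushed more than 25 mm or tipped (distance of mirror from where it was at the start of the episode above 0.025 m or angle between mirror's own z axis and vertical above 0.3 rad).
It fails at once if the key dish is pushed more than 25 mm or tipped (distance of dish from where it was at the start of the episode above 0.025 m or angle between dish's own z axis and vertical above 0.3 rad).
It also fails if it takes over 131 s, if anything falls off the work surface, if the arm or the gripper's body presses on something with over 40 N, if the wrist force passes 120 N, or if a joint passes its speed limit or range.

## Working session

There is one attempt and no reset: what is moved stays moved. The work goes in short steps, Python scripts to look and compute and a shell command to move; the robot and the scene stay as the last step left them, time stands still between calls to the robot, and variables do not carry over. Pictures are saved under pics/ and viewed, at most 14 in all, crops included, and the job is handed in when it is done.

```bash
ls; mkdir -p pics; python3 - <<'E'
from plant import get_obs, vision
import cv2, numpy as np, pickle
o=get_obs(); print(o)
for n in("scene","top"):
    c=vision.capture(n); pickle.dump(c,open(f'{n}.pkl','wb'))
    print(n,{k:v for k,v in c.items() if k!='pixels'})
    cv2.imwrite(f'pics/{n}.png',c['pixels'][...,::-1])
E
```

```text
pics
{'time': 0.0, 'joint_positions': array([-1.37901394e+00,  3.42709954e-01,  1.52503389e+00, -6.64863242e-06,
        1.27541194e+00, -1.46025740e-01]), 'dq': array([ 0.00028597,  0.00057659, -0.0014002 , -0.00153391, -0.00067296,
       -0.0003038 ]), 'tau': array([-4.81107600e-04, -4.31243634e+01, -2.44214988e+01,  7.16820988e-02,
        5.59913332e-02, -1.17936665e-04]), 'tool_pos': array([ 173.92085134, -494.90981938,  226.04571166]), 'tcp_rot': array([-3.14004523e+00, -2.21157825e-04,  3.37809897e-01]), 'contact_force': array([ 0.84230023, -0.1927455 , -0.38770117]), 'moment': array([ 0.04463138, -0.07408744,  0.00368089]), 'finger_force': 0.0, 'grip_width': 91.51045004438888}
scene {'vfov': 54.05699652239978, 'cx': 317.59301116476036, 'cy': 193.2529347609906, 'pose': array([[-5.82476697e-01, -6.72067764e-01,  4.57215287e-01,
         1.06823764e+03],
       [ 8.12790962e-01, -4.74933892e-01,  3.37355378e-01,
         3.75520439e+02],
       [-9.57863879e-03,  5.68122099e-01,  8.22888528e-01,
         9.39676466e+02],
       [ 0.00000000e+00,  0.00000000e+00,  0.00000000e+00,
         1.00000000e+00]])}
top {'vfov': 51.49995183377662, 'cx': 316.514673226695, 'cy': 195.2881353806608, 'pose': array([[-4.26055769e-03,  9.93998824e-01, -1.09307754e-01,
         4.08844843e+02],
       [-9.99903742e-01, -2.79129982e-03,  1.35909740e-02,
         8.74074713e+00],
       [ 1.32043014e-02,  1.09355137e-01,  9.93915037e-01,
         1.43740688e+03],
       [ 0.00000000e+00,  0.00000000e+00,  0.00000000e+00,
         1.00000000e+00]])}
```

View pics/scene.png

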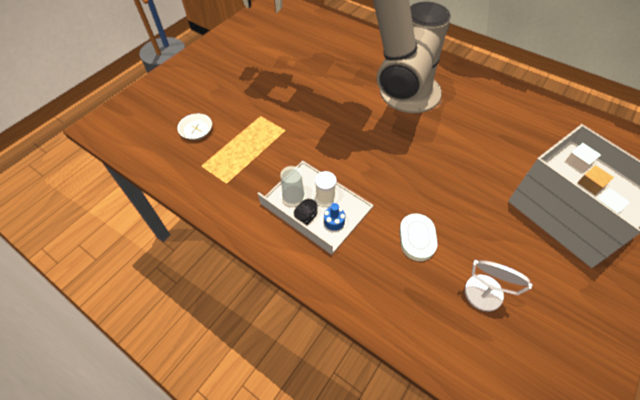

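View pics/top.png

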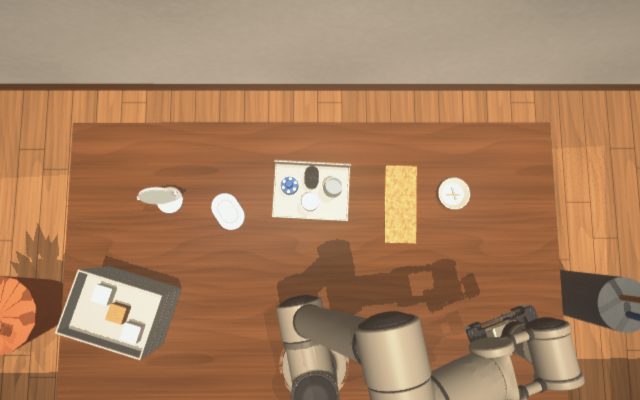

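The scene view shows the mat with the key dish beyond it, then the tray, the dock and the mirror. In the top view the tray is around (312,190), with the dome holder at (289,186), case at (311,178), tumbler at (332,187) and jar at (310,201). The dock is at (228,211), the mat at (401,204), the dish at (454,194) and the mirror at (165,199).

```bash
cat > h.py <<'E'
import numpy as np, cv2
from scipy.spatial.transform import Rotation as R
def T_tool(o):
    T=np.eye(4); T[:3,:3]=R.from_euler('xyz',o['tcp_rot']).as_matrix(); T[:3,3]=o['tool_pos']; return T
def ray(c,uv,T=None):
    T=c['pose'] if T is None else T
    f=200/np.tan(np.radians(c['vfov']/2)); uv=np.atleast_2d(np.asarray(uv,float))
    d=np.c_[(uv[:,0]-c['cx'])/f,-(uv[:,1]-c['cy'])/f,-np.ones(len(uv))]@T[:3,:3].T
    return T[:3,3],d/np.linalg.norm(d,axis=1)[:,None]
def onplane(c,uv,z,T=None):
    p,d=ray(c,uv,T); return p+d*((z-p[2])/d[:,2])[:,None]
def tri(rays):
    A=0;b=0
    for p,d in rays:
        M=np.eye(3)-np.outer(d,d); A=A+M; b=b+M@p
    x=np.linalg.solve(A,b); return x,[np.linalg.norm(np.cross(x-p,d)) for p,d in rays]
def project(c,X,T=None):
    T=c['pose'] if T is None else T
    f=200/np.tan(np.radians(c['vfov']/2)); q=(np.atleast_2d(X)-T[:3,3])@T[:3,:3]
    return np.c_[c['cx']-f*q[:,0]/q[:,2], c['cy']+f*q[:,1]/q[:,2]]
def need(o,X,yaw):
    "shift in tool axes and turn about tool z, from measured pose"
    T=T_tool(o); return T[:3,:3].T@(np.asarray(X)-T[:3,3]), o['tcp_rot'][2]-yaw
E
python3 - <<'E'
import pickle
from h import *
t=pickle.load(open('top.pkl','rb'))
for n,uv,z in [('tray',(312,190),0),('traycorners',[(275,161),(350,164),(349,220),(273,216)],5),('dome',(289,186),60),('case',(311,178),38),('tumb',(332,187),80),('jar',(310,201),79),('dock',(228,211),22),('mat',(401,204),3),('matc',[(386,166),(417,166),(417,243),(385,243)],3),('dish',(454,194),10),('mirror',(170,199),5)]:
    print(n,onplane(t,uv,z)[:,:2].round().tolist())
from plant import get_obs,vision
c=vision.capture('wrist'); print({k:v for k,v in c.items() if k!='pixels'})
o=get_obs(); print(need(o,[480,5,330],0))
E
```

```text
tray [[586.0, 5.0]]
traycorners [[688.0, 134.0], [676.0, -129.0], [480.0, -123.0], [495.0, 140.0]]
dome [[592.0, 82.0]]
case [[622.0, 8.0]]
tumb [[586.0, -61.0]]
jar [[539.0, 12.0]]
dock [[511.0, 292.0]]
mat [[535.0, -305.0]]
matc [[669.0, -256.0], [669.0, -365.0], [400.0, -357.0], [401.0, -246.0]]
dish [[569.0, -489.0]]
mirror [[555.0, 496.0]]
{'vfov': 59.672091434586896, 'cx': 320.9289740645285, 'cy': 196.70049355768444, 'T_tool_cam': array([[ 4.53695232e-04,  9.59803827e-01,  2.80671350e-01,
         7.55218129e+01],
       [ 9.99999322e-01, -1.34390561e-04, -1.15689168e-03,
         1.77948895e+00],
       [-1.07266948e-03,  2.80671685e-01, -9.59803237e-01,
        -1.56961468e+02],
       [ 0.00000000e+00,  0.00000000e+00,  0.00000000e+00,
         1.00000000e+00]])}
(array([ 454.48065579, -370.46289987, -103.30817976]), np.float64(0.3378126952593743))
```

```bash
python3 - <<'E'
from h import *
from plant import get_obs
o=get_obs(); print(need(o,[510,-80,280],0))
E
```

```text
(array([ 454.60688637, -280.27049713,  -53.40512822]), np.float64(0.3378126952593743))
```

```bash
python3 -m pendant '{"dp":[[0.05,-0.03,-0.02],[0.1,-0.06,-0.03],[0.15,-0.09,-0.04],[0.2,-0.12,-0.054],[0.25,-0.155,-0.054],[0.3,-0.185,-0.054],[0.35,-0.216,-0.054],[0.4,-0.247,-0.054]],"rotation":[[0,0,0.06],[0,0,0.12],[0,0,0.18],[0,0,0.24],[0,0,0.3],[0,0,0.338],[0,0,0.338],[0,0,0.338]]}'
python3 -c "
from h import *
from plant import get_obs
o=get_obs(); print(o['time'],need(o,[510,-80,280],0))"
```

```text
time: 1.15
tool_pos: [470.4, -128.0, 280.7]
tcp_rot: [3.141, 0.0, -0.0]
contact_force: [0.6, -0.5, 0.7]
grip_width: 92.0
finger_force: 0.0
1.15 (array([ 39.57530618, -48.01420399,   0.64131145]), np.float64(-0.0002120959778195708))
```

```bash
cat > cap.py <<'E'
import sys,pickle,cv2
from h import *
from plant import get_obs,vision
n=sys.argv[1]; o=get_obs(); c=vision.capture('wrist'); c['pose']=T_tool(o)@c['T_tool_cam']
pickle.dump(c,open(n+'.pkl','wb')); cv2.imwrite(f'pics/{n}.png',c['pixels'][...,::-1]); print(o['tool_pos'],o['tcp_rot'])
E
python3 -m pendant '{"dp":[[0.02,-0.024,0],[0.04,-0.048,0],[0.04,-0.048,0],[0.04,-0.048,0],[0.04,-0.048,0]],"rotation":[[0,0,0],[0,0,0],[0,0,0],[0,0,0],[0,0,0]]}'
python3 cap.py w1
python3 -m pendant '{"dp":[[0,-0.04,0],[0,-0.08,0],[0,-0.12,0],[0,-0.16,0],[0,-0.16,0],[0,-0.16,0],[0,-0.16,0]],"rotation":[[0,0,0],[0,0,0],[0,0,0],[0,0,0],[0,0,0],[0,0,0],[0,0,0]]}'
python3 cap.py w2
```

```text
time: 1.78
tool_pos: [509.0, -82.5, 280.7]
tcp_rot: [3.141, 0.0, -0.001]
contact_force: [0.8, 0.1, -0.7]
grip_width: 91.5
finger_force: 0.0
[509.04310929 -82.51430684 280.72993988] [ 3.14137521e+00  2.22110060e-04 -1.44220878e-03]
time: 2.7
tool_pos: [509.7, 77.0, 280.7]
tcp_rot: [3.141, -0.0, -0.002]
contact_force: [-0.4, 0.2, -0.0]
grip_width: 91.4
finger_force: 0.0
[509.67221131  76.99953961 280.72504428] [ 3.14121260e+00 -3.61156427e-05 -1.90269449e-03]
```

View pics/w1.png

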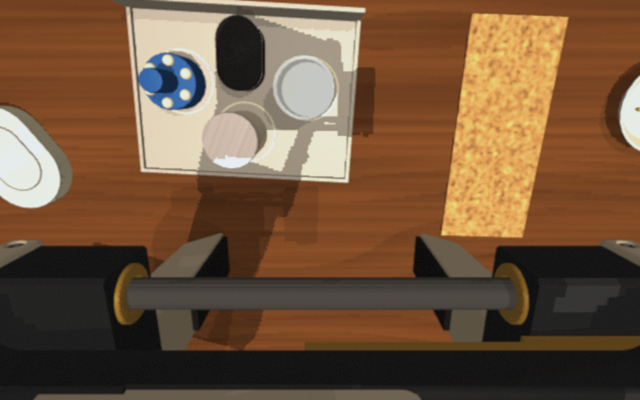

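View pics/w2.png

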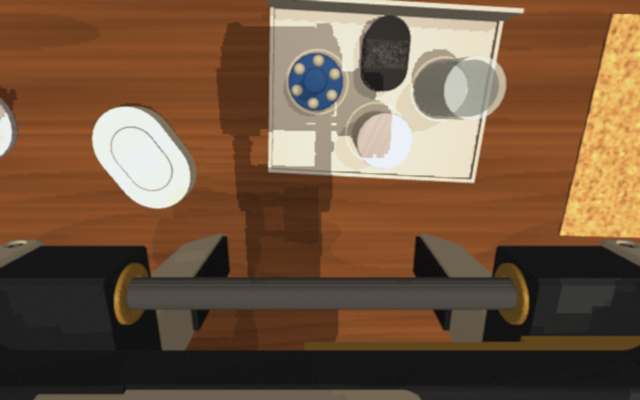

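The wrist views show these pixel positions:

| Thing | w1 | w2 |
|---|---|---|
| Dome post | (150,79) | (315,80) |
| Case | (240,52) | (386,53) |
| Tumbler top | (305,88) | (474,87) |
| Jar lid | (230,138) | (383,139) |
| Mat left corners | (471,14), (442,235) | (612,14), (560,235) |
| Dock | cut off at the left | (143,157) |

Next I'll refine these with masks and circles.

```bash
cat > meas.py <<'E'
import pickle
from h import *
W={n:pickle.load(open(n+'.pkl','rb')) for n in('w1','w2')}
vis=[]
def big(m): 
    cs,_=cv2.findContours(m.astype(np.uint8),cv2.RETR_EXTERNAL,cv2.CHAIN_APPROX_NONE); return max(cs,key=cv2.contourArea)
P={}
for n,c in W.items():
    im=c['pixels']; g=cv2.cvtColor(im,cv2.COLOR_RGB2GRAY); h=cv2.cvtColor(im,cv2.COLOR_RGB2HSV)
    H,S,V=[h[...,i].astype(int) for i in range(3)]; top=np.arange(400)[:,None]<232
    out=cv2.resize(im,None,fx=3,fy=3,interpolation=cv2.INTER_CUBIC); G=cv2.cvtColor(out,cv2.COLOR_RGB2GRAY)
    seeds={'w1':dict(tumb=(305,88,33),jar=(230,138,29),post=(150,79,13)),'w2':dict(tumb=(474,87,33),jar=(383,139,29),post=(315,80,13))}[n]
    for k,(u,v,r) in seeds.items():
        s=r+16; x0,y0=int((u-s)*3),max(0,int((v-s)*3)); roi=cv2.GaussianBlur(G[y0:y0+6*s,x0:x0+6*s],(5,5),0)
        cc=cv2.HoughCircles(roi,cv2.HOUGH_GRADIENT_ALT if 0 else cv2.HOUGH_GRADIENT,1,8,param1=80,param2=12,minRadius=int(2.4*r),maxRadius=int(3.5*r))
        if cc is None: print(n,k,'none'); continue
        for q in cc[0][:3]: print(n,k,((q[0]+x0)/3-.33).round(1),((q[1]+y0)/3-.33).round(1),(q[2]/3).round(1))
        q=cc[0][0]; cv2.circle(out,(int(q[0]+x0),int(q[1]+y0)),int(q[2]),(255,0,0),1); P[n,k]=((q[0]+x0)/3-.33,(q[1]+y0)/3-.33)
    mat=big((H>15)&(H<32)&(S>90)&(V>150)&top); a=cv2.minAreaRect(mat); print(n,'mat',a, cv2.boxPoints(a).round(1).tolist())
    x0=50 if n=='w2' else 0
    d=big(((S<40)&(V>200)&top)[:,:200 if n=='w2' else 80]); print(n,'dock',cv2.minAreaRect(d))
    vis.append(out)
    bl=big((H>100)&(H<125)&(S>120)&top); print(n,'blue',cv2.minAreaRect(bl))
    u=seeds['post'][0]+ (55 if n=='w1' else 35)
    m=(V<70)&top; m[:,:u]=0; m[:,u+75]=0; m[:,u+75:]=0; b=big(m); print(n,'case',cv2.minAreaRect(b), b[:,0].min(0),b[:,0].max(0))
for k in('tumb','jar','post'):
    print(k,tri([(r[0],r[1][0]) for r in (ray(W[n],P[n,k]) for n in W)]))
v=np.vstack([vis[0][0:570,360:1110][:,:],vis[1][0:570,780:1530]]); v=cv2.resize(v,(500,760)); 
v=np.hstack([vis[0][0:570,360:1110],vis[1][0:570,780:1530]]); cv2.imwrite('pics/m1.png',cv2.resize(v,(800,304),interpolation=cv2.INTER_AREA)[...,::-1])
E
python3 meas.py
```

```text
w1 tumb 304.2 86.5 32.0
w1 tumb 307.8 88.5 26.9
w1 tumb 308.5 85.8 29.6
w1 jar 231.2 138.2 29.3
w1 jar 228.2 140.8 28.3
w1 jar 243.2 132.8 32.0
w1 post 148.2 81.2 13.7
w1 post 150.8 79.2 12.2
w1 post 163.5 82.5 14.0
w1 mat ((503.96783447265625, 123.91654968261719), (95.6762924194336, 229.5918426513672), 7.9893269538879395) [[440.6000061035156, 230.89999389648438], [472.5, 3.5999999046325684], [567.2999877929688, 16.899999618530273], [535.4000244140625, 244.1999969482422]]
w1 dock ((29.5, 157.5), (97.0, 59.0), 90.0)
w1 blue ((172.65383911132812, 81.76922607421875), (63.51317596435547, 54.360618591308594), 33.6900634765625)
w1 case ((240.0, 52.5), (75.0, 48.0), 90.0) [216  15] [264  90]
w2 tumb 470.8 84.2 34.8
w2 tumb 466.5 84.5 31.8
w2 tumb 477.2 90.2 33.6
w2 jar 377.2 133.8 30.6
w2 jar 385.2 140.8 28.2
w2 jar 389.2 144.8 33.5
w2 post 328.5 65.5 12.9
w2 post 307.8 65.2 14.4
w2 post 305.8 93.2 13.3
w2 mat ((599.5, 122.0), (218.0, 79.0), 90.0) [[560.0, 13.0], [639.0, 13.0], [639.0, 231.0], [560.0, 231.0]]
w2 dock ((140.40769958496094, 157.23846435546875), (114.1929702758789, 70.16464233398438), 52.12501525878906)
w2 blue ((315.5, 81.5), (55.0, 51.0), 90.0)
w2 case ((384.6345520019531, 52.61675262451172), (46.096839904785156, 75.94935607910156), 4.085616588592529) [361  15] [408  90]
tumb (array([594.12705368, -68.77655508,  87.65971414]), [np.float64(1.2954343129446022), np.float64(1.2954343129445218)])
jar (array([542.39197702,  13.21307227,  53.89486822]), [np.float64(2.562251260193212), np.float64(2.5622512601929235)])
post (array([603.52536327,  67.53485715, 115.34981036]), [np.float64(6.730633548723214), np.float64(6.730633548723477)])
```

View pics/m1.png

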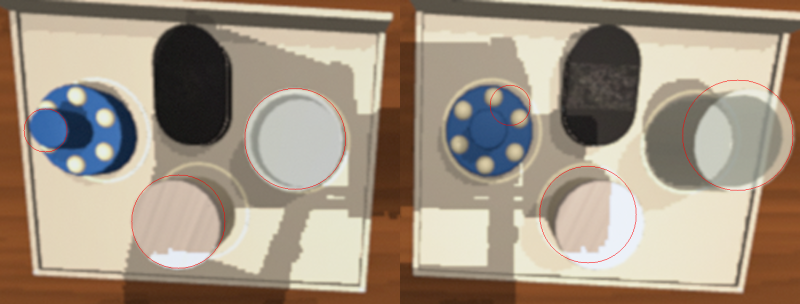

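The left crop shows good jar and tumbler circles. On the right they are off, because shadow edges pulled them. Read by eye in source pixels, w1 first then w2:
- **Jar:** (230.9,138.4) and (383.1,139.5)
- **Post:** (150,81) and (315,81)
- **Tumbler:** (308.3,86) and (472,85.5)

Next I'll triangulate these and draw the resulting rings back as a check.

```bash
cat > m2.py <<'E'
import pickle
from h import *
W={n:pickle.load(open(n+'.pkl','rb')) for n in('w1','w2')}
obs=dict(jar=((230.9,138.4),(383.1,139.5),29),post=((150,81),(315,81),12),tumb=((308.3,86),(472,85.5),29),
 matTL=((471,14),(612,14),0),matBL=((442,235),(560,235.5),0))
rows=[]
a=np.linspace(0,2*np.pi,60)
for k,(p,q,r) in obs.items():
    X,e=tri([(s[0],s[1][0]) for s in (ray(W['w1'],p),ray(W['w2'],q))]); print(k,X.round(1),np.round(e,1))
    if r:
        row=[]
        for n,uv in zip(W,(p,q)):
            im=cv2.resize(W[n]['pixels'],None,fx=6,fy=6,interpolation=cv2.INTER_CUBIC)
            C=project(W[n],np.c_[X[0]+r*np.cos(a),X[1]+r*np.sin(a),0*a+X[2]]); 
            cv2.polylines(im,[np.int32(C*6+2.5)],True,(255,0,0),1)
            x,y=int(uv[0]*6),int(uv[1]*6); row.append(im[y-250:y+250,x-250:x+250])
        rows.append(np.vstack(row))
v=np.hstack(rows); cv2.imwrite('pics/m2.png',cv2.resize(v,(800,533),interpolation=cv2.INTER_AREA)[...,::-1])
E
python3 m2.py
```

```text
jar [541.1   9.5  69.9] [0.3 0.3]
post [598.4  80.3  82.6] [0.3 0.3]
tumb [593.9 -72.6  81.6] [0.5 0.5]
matTL [ 672.8 -254.5    2.3] [0.2 0.2]
matBL [ 403.2 -248.2    0.8] [0.2 0.2]
```

View pics/m2.png

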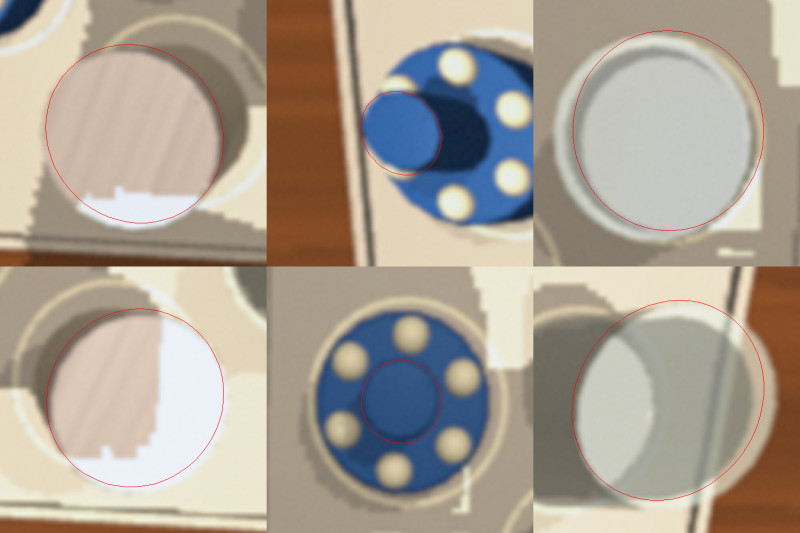

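The post rings fit. In w2 the jar disc sits about 1 px right and down of its ring. The tumbler top disc reads (305.9,87.2) in w1 and (474.9,86.5) in w2. I'll re-triangulate and fit the case, mat, dock and tray as well.

```bash
cat > m3.py <<'E'
import pickle
from h import *
W={n:pickle.load(open(n+'.pkl','rb')) for n in('w1','w2')}
obs=dict(jar=((230.6,139.2),(384,140.2)),post=((149.7,80.7),(315,81)),tumb=((305.9,87.2),(474.9,86.5)),
 matTL=((471,14),(612,14)),matBL=((442,235),(560,235.5)))
for k,(p,q) in obs.items():
    X,e=tri([(s[0],s[1][0]) for s in (ray(W['w1'],p),ray(W['w2'],q))]); print(k,X.round(1),np.round(e,1))
def onp(n,uv,z): return onplane(W[n],uv,z)[:,:2].round(1).tolist()
for n,uvs in dict(w1=[(471,14),(567,17),(522,238),(442,235)],).items(): print('mat',onp(n,uvs,3))
for n,(u,v) in dict(w1=[(142,349),(171,181)],w2=[(268,475),(171,182)]).items(): print('traycorner front L,R',n,onp(n,list(zip(u and (u,v)[0],(u,v)[1])),10))
for n in W:  # case outline onto its top plane; dock outline
    im=W[n]['pixels']; h=cv2.cvtColor(im,cv2.COLOR_RGB2HSV); V=h[...,2].astype(int);S=h[...,1].astype(int)
    u0=205 if n=='w1' else 350
    m=((V<95)&(S<120)).astype(np.uint8); m[:,:u0]=0;m[:,u0+72:]=0;m[100:]=0;m[:10]=0
    if n=='w2': m[:]=cv2.morphologyEx(m,cv2.MORPH_CLOSE,np.ones((7,7)))
    k=max(cv2.findContours(m,0,1)[0],key=cv2.contourArea); X=onplane(W[n],k[:,0],38)[:,:2]
    print(n,'case@38',cv2.minAreaRect(X.astype(np.float32)))
m=((S<60)&(V>150)).astype(np.uint8); m[:,:60]=0;m[:,215:]=0;m[:80]=0;m[225:]=0
k=max(cv2.findContours(m,0,1)[0],key=cv2.contourArea); X=onplane(W['w2'],k[:,0],22)[:,:2]
print('dock@22',cv2.minAreaRect(X.astype(np.float32)),cv2.fitEllipse(X.astype(np.float32)))
E
python3 m3.py
```

```text
jar [540.7   9.   73. ] [0.3 0.3]
post [598.5  80.3  83.1] [0.1 0.1]
tumb [592.6 -70.6  93. ] [0.5 0.5]
matTL [ 672.8 -254.5    2.3] [0.2 0.2]
matBL [ 403.2 -248.2    0.8] [0.2 0.2]
mat [[672.4, -254.2], [669.3, -363.1], [399.8, -355.6], [404.4, -247.4]]
traycorner front L,R w1 [[494.0, 138.7], [480.8, -120.3]]
traycorner front L,R w2 [[494.5, 140.8], [479.9, -120.0]]
w1 case@38 ((629.8060302734375, -1.9711875915527344), (73.2545394897461, 78.96690368652344), 89.96578216552734)
w2 case@38 ((630.355712890625, 7.543231964111328), (73.74048614501953, 79.02985382080078), 89.94139862060547)
dock@22 ((512.02294921875, 290.0938720703125), (130.0252227783203, 91.47300720214844), 33.034210205078125) ((511.96044921875, 290.0722961425781), (95.603759765625, 133.33282470703125), 123.51705169677734)
```

All of it agrees with the given geometry:
- **Tray:** origin (582,5), yaw -0.053.
- **Spots:** jar on the front one, dome at +y, tumbler at -y. Each thing is within about 3 mm of its spot, and the heights are close to the text.
- **Mat:** centre (536.5,-305), yaw -0.025.
- **Dock:** centre (512,290), yaw 0.577.

I'll take the dome holder first.

```bash
cat > n.py <<'E'
import sys
from h import *
from plant import get_obs
o=get_obs(); a=list(map(float,sys.argv[1:])); d,r=need(o,a[:3],a[3] if len(a)>3 else 0); print(round(o['time'],2),'need',(d/1000).round(4),round(r,4))
E
python3 -m pendant '{"dp":[[0.045,-0.003,0.03],[0.0888,-0.0033,0.09],[0.0888,-0.0033,0.13],[0.0888,-0.0033,0.13],[0.0888,-0.0033,0.13]],"rotation":[[0,0,0],[0,0,0],[0,0,0],[0,0,0],[0,0,0]]}' 0.05
python3 cap.py w3
python3 n.py 598.5 80.3 56
```

```text
time: 3.38
tool_pos: [599.2, 81.1, 152.7]
tcp_rot: [3.142, -0.003, -0.001]
contact_force: [-0.6, -0.8, 1.1]
grip_width: 50.7
finger_force: 0.0
[599.15092599  81.0739741  152.74457765] [ 3.14151890e+00 -2.50236852e-03 -8.61818266e-04]
3.42 need [-0.0014  0.0009  0.0975] -0.0006
```

View pics/w3.png

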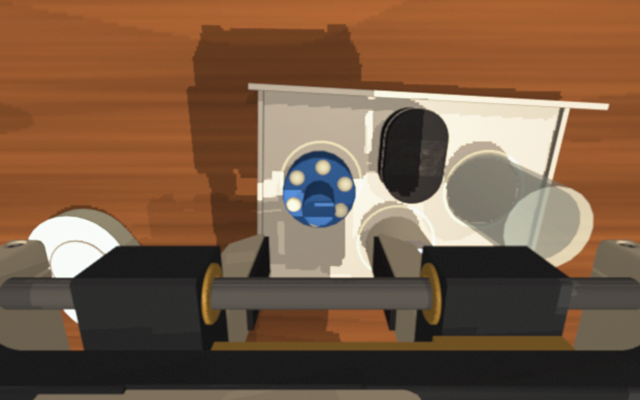

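The post, at (320,205), is centred between the open fingers. I'll descend, close and lift.

```bash
python3 -m pendant '{"dp":[[-0.0014,0.0009,0.03],[-0.0014,0.0009,0.06],[-0.0014,0.0009,0.085],[-0.0014,0.0009,0.0975],[-0.0014,0.0009,0.0975],[-0.0014,0.0009,0.0975]],"rotation":[[0,0,0],[0,0,0],[0,0,0],[0,0,0],[0,0,0],[0,0,0]]}'
python3 -m pendant '{"dp":[[0,0,0],[0,0,0],[0,0,0],[0,0,0],[0,0,0],[0,0,0]],"rotation":[[0,0,0],[0,0,0],[0,0,0],[0,0,0],[0,0,0],[0,0,0]]}' 0.0
python3 n.py 598.5 80.3 56
```

```text
time: 4.18
tool_pos: [598.0, 80.6, 54.9]
tcp_rot: [3.142, -0.003, -0.0]
contact_force: [0.7, -0.1, 0.7]
grip_width: 49.7
finger_force: 0.0
time: 4.92
tool_pos: [597.0, 80.7, 53.3]
tcp_rot: [3.142, -0.0, -0.0]
contact_force: [-0.1, 0.8, 1.7]
grip_width: 23.4
finger_force: 30.0
4.92 need [ 0.0015  0.0004 -0.0027] -0.0002
```

```bash
python3 -m pendant '{"dp":[[0,0,-0.03],[0,0,-0.07],[0,0,-0.11],[0.003,0.03,-0.145],[0.007,0.08,-0.145],[0.011,0.13,-0.145],[0.014,0.18,-0.145],[0.017,0.23,-0.145]],"rotation":[[0,0,0],[0,0,0],[0,0,0],[0,0,0],[0,0,0],[0,0,0],[0,0,0],[0,0,0]]}'
python3 -m pendant '{"dp":[[0.003,0.05,0],[0.006,0.1,0.03],[0.01,0.14,0.06],[0.012,0.158,0.09],[0.012,0.158,0.12],[0.012,0.158,0.133],[0.012,0.158,0.133],[0.012,0.158,0.133]],"rotation":[[0,0,0],[0,0,0],[0,0,0],[0,0,0],[0,0,0],[0,0,0],[0,0,0],[0,0,0]]}'
python3 n.py 626.5 -307.3 54
```

```text
time: 5.92
tool_pos: [613.6, -151.0, 197.8]
tcp_rot: [-3.142, 0.001, -0.0]
contact_force: [1.5, 0.6, -1.4]
grip_width: 23.5
finger_force: 30.0
time: 6.92
tool_pos: [626.8, -307.5, 66.8]
tcp_rot: [3.14, -0.002, 0.0]
contact_force: [0.2, 0.2, -1.0]
grip_width: 23.4
finger_force: 30.0
6.92 need [-0.0003 -0.0002  0.0128] 0.0003
```

```bash
python3 -m pendant '{"dp":[[0,0,0.005],[0,0,0.009],[0,0,0.0122],[0,0,0.0122],[0,0,0.0122]],"rotation":[[0,0,0],[0,0,0],[0,0,0],[0,0,0],[0,0,0]]}'
python3 -m pendant '{"dp":[[0,0,0],[0,0,0],[0,0,0],[0,0,0],[0,0,-0.03],[0,0,-0.07],[0,0,-0.11],[0,0,-0.13]],"rotation":[[0,0,0],[0,0,0],[0,0,0],[0,0,0],[0,0,0],[0,0,0],[0,0,0],[0,0,0]]}' 0.055
python3 n.py 592.6 -70.6 180
```

```text
time: 7.55
tool_pos: [626.0, -307.4, 53.1]
tcp_rot: [3.141, -0.0, -0.0]
contact_force: [-0.1, -0.1, -1.4]
grip_width: 23.6
finger_force: 30.0
time: 8.55
tool_pos: [626.7, -307.8, 186.1]
tcp_rot: [3.139, -0.003, -0.0]
contact_force: [-0.2, -0.7, -0.1]
grip_width: 54.8
finger_force: 0.0
8.55 need [-0.0341 -0.2372  0.0055] -0.0001
```

```bash
python3 -m pendant '{"dp":[[-0.008,-0.05,0],[-0.016,-0.11,0],[-0.024,-0.17,0],[-0.031,-0.22,0],[-0.034,-0.237,0.02],[-0.034,-0.237,0.03],[-0.034,-0.237,0.03],[-0.034,-0.237,0.03]],"rotation":[[0,0,0],[0,0,0],[0,0,0],[0,0,0],[0,0,0],[0,0,0],[0,0,0],[0,0,0]]}' 0.0918
python3 cap.py w4
python3 n.py 592.6 -70.6 60
```

```text
time: 9.55
tool_pos: [592.4, -71.7, 153.4]
tcp_rot: [3.141, -0.001, -0.002]
contact_force: [0.5, -0.3, 0.3]
grip_width: 91.8
finger_force: 0.0
[592.43992466 -71.68942348 153.388765  ] [ 3.14111296e+00 -7.99216058e-04 -1.70284191e-03]
9.6 need [ 0.     -0.0011  0.0935] -0.0017
```

View pics/w4.png

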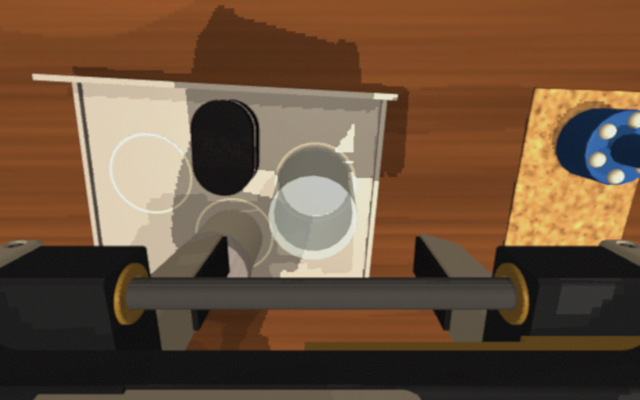

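The tumbler's top ring spans u = 270..357, about 7 px left of the mid-fingers. I'll ray-cast it to check.

```bash
python3 -c "
import pickle
from h import *
c=pickle.load(open('w4.pkl','rb'))
print(onplane(c,[(313.5,217),(270,217),(357,217),(313.5,258),(313.5,175)],99).round(1))
print(onplane(c,[(316,182)],4).round(1), 'ring jar',onplane(c,[(232,237)],4).round(1),'ring dome',onplane(c,[(150,173)],4).round(1))
t=pickle.load(open('w3.pkl','rb')); print('post',onplane(t,[(320,205)],84))
print(onplane(t,[(548.5,226)],99),onplane(t,[(504,226),(593,226)],99))
"
```

```text
[[593.3 -68.9  99. ]
 [593.4 -41.   99. ]
 [593.3 -96.9  99. ]
 [564.4 -68.7  99. ]
 [620.9 -69.1  99. ]]
[[593.1 -69.4   4. ]] ring jar [[539.7  10.3   4. ]] ring dome [[601.6  79.3   4. ]]
post [[603.6560635   79.70240675  84.        ]]
[[594.02471104 -67.91131783  99.        ]] [[594.05512345 -39.13660338  99.        ]
 [593.99428452 -96.69938811  99.        ]]
```

```bash
python3 -m pendant '{"dp":[[0,-0.002,0.03],[0,-0.002,0.06],[0,-0.002,0.085],[0,-0.002,0.0935],[0,-0.002,0.0935],[0,-0.002,0.0935]],"rotation":[[0,0,0],[0,0,0],[0,0,0],[0,0,0],[0,0,0],[0,0,0]]}'
python3 -m pendant '{"dp":[[0,0,0],[0,0,0],[0,0,0],[0,0,0],[0,0,0]],"rotation":[[0,0,0],[0,0,0],[0,0,0],[0,0,0],[0,0,0]]}' 0.0
python3 -m pendant '{"dp":[[0,0,-0.02],[0,0,-0.05],[0,0,-0.08],[0,0,-0.08]],"rotation":[[0,0,0],[0,0,0],[0,0,0],[0,0,0]]}'
python3 n.py 536.5 -305 141
```

```text
time: 10.35
tool_pos: [592.8, -68.8, 60.8]
tcp_rot: [3.141, -0.002, -0.0]
contact_force: [-0.4, -0.5, 0.2]
grip_width: 92.2
finger_force: 0.0
time: 10.98
tool_pos: [592.1, -68.1, 59.7]
tcp_rot: [-3.141, -0.0, -0.0]
contact_force: [0.1, 1.3, 1.8]
grip_width: 60.8
finger_force: 30.0
time: 11.48
tool_pos: [593.1, -68.8, 141.2]
tcp_rot: [3.14, -0.004, -0.0]
contact_force: [-0.2, 0.1, -1.9]
grip_width: 60.5
finger_force: 29.9
11.47 need [-5.650e-02  2.362e-01  2.000e-04] -0.0002
```

```bash
python3 -m pendant '{"dp":[[-0.01,0.04,0],[-0.022,0.09,0],[-0.034,0.14,0],[-0.046,0.19,0],[-0.054,0.225,0.02],[-0.0565,0.236,0.045],[-0.0565,0.236,0.07],[-0.0565,0.236,0.07]],"rotation":[[0,0,0],[0,0,0],[0,0,0],[0,0,0],[0,0,0],[0,0,0],[0,0,0],[0,0,0]]}'
python3 -m pendant '{"dp":[[0,0,0.005],[0,0,0.009],[0,0,0.0112],[0,0,0.0112],[0,0,0.0112]],"rotation":[[0,0,0],[0,0,0],[0,0,0],[0,0,0],[0,0,0]]}'
python3 n.py 536.5 -305 59
```

```text
time: 12.48
tool_pos: [533.0, -303.1, 65.5]
tcp_rot: [-3.137, 0.006, -0.001]
contact_force: [-0.3, 0.3, -1.9]
grip_width: 60.7
finger_force: 29.9
time: 13.1
tool_pos: [535.7, -304.4, 58.7]
tcp_rot: [3.141, -0.001, -0.0]
contact_force: [1.1, 0.6, -0.7]
grip_width: 60.5
finger_force: 29.9
13.1 need [ 0.0008  0.0006 -0.0003] -0.0001
```

```bash
python3 -m pendant '{"dp":[[0,0,0],[0,0,0],[0,0,0],[0,0,0],[0,0,-0.03],[0,0,-0.07],[0,0,-0.11],[0,0,-0.11]],"rotation":[[0,0,0],[0,0,0],[0,0,0],[0,0,0],[0,0,0],[0,0,0],[0,0,0],[0,0,0]]}' 0.0918
python3 -m pendant '{"dp":[[0,-0.05,0],[0.001,-0.11,0],[0.002,-0.17,0],[0.003,-0.23,0],[0.004,-0.28,0],[0.005,-0.313,0.01],[0.005,-0.313,0.02],[0.005,-0.313,0.02]],"rotation":[[0,0,0],[0,0,0],[0,0,0],[0,0,0],[0,0,0],[0,0,0],[0,0,0],[0,0,0]]}'
python3 cap.py w5
python3 n.py 541 9.2 52
```

```text
time: 14.1
tool_pos: [537.0, -305.5, 172.2]
tcp_rot: [3.137, -0.006, -0.0]
contact_force: [0.2, 1.0, 0.3]
grip_width: 91.6
finger_force: 0.0
time: 15.1
tool_pos: [539.6, 8.2, 146.9]
tcp_rot: [3.141, 0.003, -0.0]
contact_force: [0.7, -0.7, -0.4]
grip_width: 92.0
finger_force: 0.0
[539.64820809   8.20453141 146.88708884] [ 3.14145975e+00  2.87273938e-03 -3.29945913e-05]
15.15 need [ 0.001  -0.0015  0.0956] -0.001
```

View pics/w5.png

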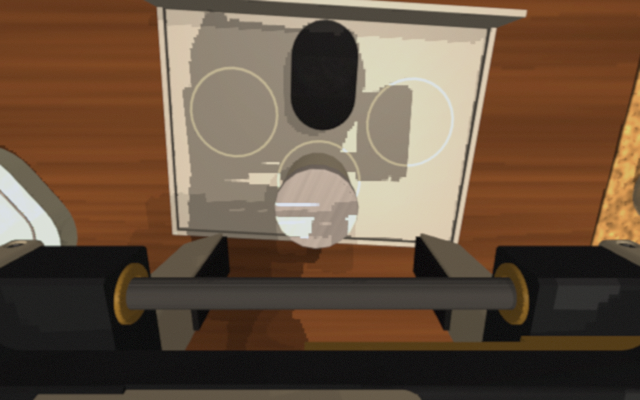

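The jar lid spans u = 275..358, centred at (316.5,208), so y ≈ 9.4 as planned. The case is clean at u 291..358, v 19..130. Gripping the jar now.

```bash
python3 -m pendant '{"dp":[[0.001,-0.001,0.03],[0.001,-0.001,0.06],[0.001,-0.001,0.085],[0.001,-0.001,0.0955],[0.001,-0.001,0.0955],[0.001,-0.001,0.0955]],"rotation":[[0,0,0],[0,0,0],[0,0,0],[0,0,0],[0,0,0],[0,0,0]]}'
python3 -m pendant '{"dp":[[0,0,0],[0,0,0],[0,0,0],[0,0,0],[0,0,0]],"rotation":[[0,0,0],[0,0,0],[0,0,0],[0,0,0],[0,0,0]]}' 0.0
python3 -m pendant '{"dp":[[0,0,-0.02],[0,0,-0.05],[0,0,-0.08],[0,0,-0.08]],"rotation":[[0,0,0],[0,0,0],[0,0,0],[0,0,0]]}'
python3 n.py 446.5 -302.7 132
python3 -c "
import pickle
from h import *
c=pickle.load(open('w5.pkl','rb'))
print(onplane(c,[(316.5,208)],79).round(1)); print('case',onplane(c,[(324.5,19),(324.5,130),(291,72),(358,75),(324.5,74.5)],38).round(1))"
```

```text
time: 15.9
tool_pos: [542.3, 9.2, 53.8]
tcp_rot: [3.141, -0.002, -0.001]
contact_force: [-0.4, 0.5, 0.2]
grip_width: 91.7
finger_force: 0.0
time: 16.52
tool_pos: [541.6, 9.7, 52.9]
tcp_rot: [-3.142, -0.0, -0.0]
contact_force: [-0.2, 0.9, 1.3]
grip_width: 57.3
finger_force: 30.0
time: 17.02
tool_pos: [542.7, 9.5, 134.5]
tcp_rot: [3.141, -0.004, -0.0]
contact_force: [0.9, -0.3, -2.2]
grip_width: 57.2
finger_force: 30.0
17.02 need [-0.0962  0.3122  0.0023] -0.0001
[[541.9   9.2  79. ]]
case [[665.7   3.7  38. ]
 [590.1   3.5  38. ]
 [631.2  27.7  38. ]
 [629.2 -20.5  38. ]
 [629.5   3.6  38. ]]
```

```bash
python3 -m pendant '{"dp":[[-0.02,0.04,0],[-0.045,0.09,0],[-0.07,0.14,0],[-0.09,0.19,0],[-0.096,0.24,0],[-0.096,0.285,0.02],[-0.096,0.312,0.045],[-0.096,0.312,0.07]],"rotation":[[0,0,0],[0,0,0],[0,0,0],[0,0,0],[0,0,0],[0,0,0],[0,0,0],[0,0,0]]}'
python3 -m pendant '{"dp":[[0,0,0.005],[0,0,0.0085],[0,0,0.0105],[0,0,0.0105],[0,0,0.0105]],"rotation":[[0,0,0],[0,0,0],[0,0,0],[0,0,0],[0,0,0]]}'
python3 n.py 446.5 -302.7 52.3
```

```text
time: 18.02
tool_pos: [444.5, -304.0, 60.3]
tcp_rot: [-3.141, 0.001, -0.003]
contact_force: [-0.3, 0.6, -2.0]
grip_width: 57.6
finger_force: 30.0
time: 18.65
tool_pos: [445.7, -302.4, 52.9]
tcp_rot: [3.141, -0.001, 0.0]
contact_force: [0.3, -0.7, -1.6]
grip_width: 57.4
finger_force: 30.0
18.65 need [0.0008 0.0003 0.0006] 0.0001
```

```bash
python3 -m pendant '{"dp":[[0,0,0],[0,0,0],[0,0,0],[0,0,0],[0,0,-0.03],[0,0,-0.07],[0,0,-0.11],[0,0,-0.11]],"rotation":[[0,0,0],[0,0,0],[0,0,0],[0,0,0],[0,0,0],[0,0,0],[0,0,0],[0,0,0]]}' 0.0918
python3 -m pendant '{"dp":[[0.02,-0.05,0],[0.05,-0.1,0],[0.08,-0.15,0],[0.11,-0.2,0],[0.14,-0.25,0],[0.165,-0.29,0],[0.182,-0.306,0.02],[0.182,-0.306,0.02]],"rotation":[[0,0,0.02],[0,0,0.053],[0,0,0.053],[0,0,0.053],[0,0,0.053],[0,0,0.053],[0,0,0.053],[0,0,0.053]]}' 0.08
python3 cap.py w6
python3 n.py 628 3.6 12 -0.053
```

```text
time: 19.65
tool_pos: [446.8, -303.6, 165.5]
tcp_rot: [3.137, -0.005, -0.0]
contact_force: [0.5, -0.1, -1.2]
grip_width: 91.8
finger_force: 0.0
time: 20.65
tool_pos: [626.5, 5.2, 139.1]
tcp_rot: [-3.141, 0.005, -0.051]
contact_force: [-0.4, -0.0, -0.3]
grip_width: 79.9
finger_force: 0.0
[626.45817576   5.16272482 139.10465176] [-3.14132506  0.00529285 -0.05079648]
20.7 need [0.0021 0.0003 0.1283] 0.001
```

View pics/w6.png

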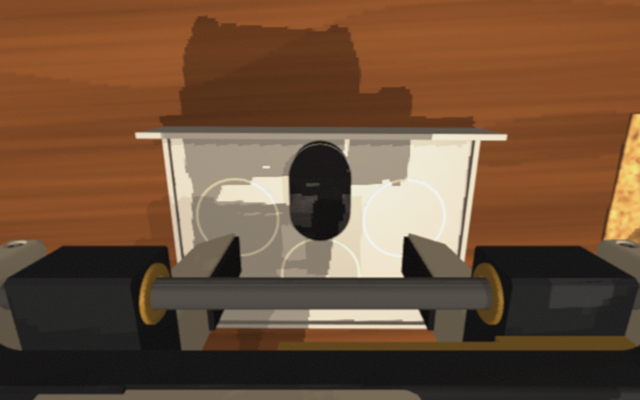

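The case (u 288..351, v 142..240) is aligned with the tool and centred within about 1 mm. I'll check its height by triangulation, then grip.

```bash
python3 -c "
import pickle
from h import *
a=pickle.load(open('w5.pkl','rb'));b=pickle.load(open('w6.pkl','rb'))
print(tri([(s[0],s[1][0]) for s in (ray(a,(324.5,74.5)),ray(b,(319.5,191)))]),onplane(b,[(319.5,191),(319.5,142),(319.5,240)],38))"
python3 -m pendant '{"dp":[[0.001,0.0003,0.03],[0.001,0.0003,0.06],[0.001,0.0003,0.09],[0.001,0.0003,0.115],[0.001,0.0003,0.128],[0.001,0.0003,0.128],[0.001,0.0003,0.128]],"rotation":[[0,0,0],[0,0,0],[0,0,0],[0,0,0],[0,0,0],[0,0,0],[0,0,0]]}'
python3 n.py 628 3.6 12 -0.053
```

```text
(array([629.82096707,   3.82209709,  32.78082116]), [np.float64(0.28584282915237946), np.float64(0.28584282915239373)]) [[631.30413747   4.01861103  38.        ]
 [668.72676497   2.08922747  38.        ]
 [590.63170169   6.11554366  38.        ]]
time: 21.58
tool_pos: [629.2, 2.9, 15.5]
tcp_rot: [3.141, -0.002, -0.054]
contact_force: [0.4, 0.6, 0.6]
grip_width: 79.8
finger_force: 0.0
21.57 need [-0.0012 -0.0007  0.0035] -0.0005
```

```bash
python3 -m pendant '{"dp":[[0,0,0],[0,0,0],[0,0,0],[0,0,0],[0,0,0]],"rotation":[[0,0,0],[0,0,0],[0,0,0],[0,0,0],[0,0,0]]}' 0.0
python3 n.py 628 3.6 12 -0.053
python3 -m pendant '{"dp":[[0,0,-0.02],[0,0,-0.06],[0,0,-0.1],[0,0,-0.15],[0,0,-0.2],[0,0,-0.2]],"rotation":[[0,0,0],[0,0,0],[0,0,0],[0,0,0],[0,0,0],[0,0,0]]}'
python3 n.py 510 200 213 0.577
```

```text
time: 22.2
tool_pos: [628.6, 3.4, 14.5]
tcp_rot: [-3.142, -0.0, -0.053]
contact_force: [-0.6, 0.3, 1.7]
grip_width: 47.9
finger_force: 30.0
22.2 need [-0.0006 -0.0002  0.0025] -0.0001
time: 22.95
tool_pos: [630.5, 3.0, 219.0]
tcp_rot: [3.141, -0.009, -0.053]
contact_force: [-0.0, -0.0, -2.3]
grip_width: 47.6
finger_force: 30.0
22.95 need [-0.1308 -0.1903  0.0047] -0.6301
```

```bash
python3 -m pendant '{"dp":[[-0.03,-0.03,0],[-0.06,-0.06,0],[-0.09,-0.09,0],[-0.12,-0.12,0],[-0.15,-0.15,0],[-0.17,-0.188,0],[-0.17,-0.188,0],[-0.17,-0.188,0]],"rotation":[[0,0,-0.1],[0,0,-0.2],[0,0,-0.3],[0,0,-0.4],[0,0,-0.5],[0,0,-0.6],[0,0,-0.63],[0,0,-0.63]]}'
python3 cap.py d1
python3 n.py 490 270 215 0.577
```

```text
time: 23.95
tool_pos: [468.5, 199.6, 213.4]
tcp_rot: [3.142, 0.002, 0.577]
contact_force: [-0.7, 0.2, -0.5]
grip_width: 47.6
finger_force: 30.0
[468.4804222  199.64425823 213.35241144] [3.14150663e+00 1.72292384e-03 5.76660381e-01]
24.0 need [ 0.0562 -0.0478 -0.0015] -0.0016
```

View pics/d1.png

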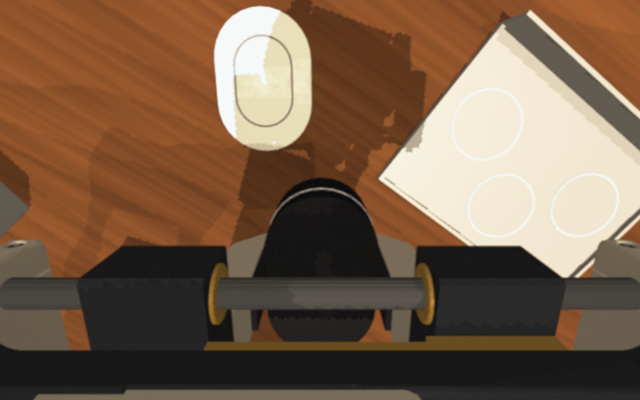

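The dock's grey oval (u 233..293, v 35..126, centre (263,80.5)) is parallel to the held case. I'll take a second view after a sideways shift for its height.

```bash
python3 -m pendant '{"dp":[[0,-0.04,0],[0,-0.08,0],[0,-0.1,0],[0,-0.1,0],[0,-0.1,0]],"rotation":[[0,0,0],[0,0,0],[0,0,0],[0,0,0],[0,0,0]]}'
python3 cap.py d2
python3 - <<'E'
import pickle
from h import *
rs=[]
for n,box in(('d1',(205,320,0,160)),('d2',(260,460,0,170))):
    c=pickle.load(open(n+'.pkl','rb')); h=cv2.cvtColor(c['pixels'],cv2.COLOR_RGB2HSV).astype(int); b=np.s_[box[2]:box[3],box[0]:box[1]]
    m=((h[...,1]<90)&(h[...,2]>120)).astype(np.uint8)[b]
    k=max(cv2.findContours(m,0,1)[0],key=cv2.contourArea)[:,0]+[box[0],box[2]]
    r=cv2.minAreaRect(k); x,y,w,hh=cv2.boundingRect(k.astype(np.int32)); print(n,r,(x,y,w,hh))
    X=onplane(c,k,22)[:,:2].astype(np.float32); print(cv2.minAreaRect(X))
    g=cv2.cvtColor(c['pixels'],cv2.COLOR_RGB2GRAY)
    cu=x+w//2; cv=y+hh//2-5
    for nm,l in (('row',g[cv,x+5:x+w-5].astype(int)),('col',g[y+5:y+hh-15,cu].astype(int))):
        bh=cv2.morphologyEx(l.astype(np.uint8)[:,None],cv2.MORPH_BLACKHAT,np.ones((7,1),np.uint8))[:,0]; print(nm,np.argsort(-bh.astype(int))[:6]+(x if nm=='row' else y)+5)
E
```

```text
time: 24.62
tool_pos: [414.9, 282.9, 214.0]
tcp_rot: [3.141, 0.0, 0.575]
contact_force: [-0.6, -0.4, -1.7]
grip_width: 47.8
finger_force: 30.0
[414.91080145 282.88114942 214.00257682] [3.14106805e+00 4.23141041e-04 5.75258516e-01]
d1 ((262.5, 78.0), (144.0, 97.0), 90.0) (214, 6, 98, 145)
((511.9153747558594, 291.1258544921875), (129.56219482421875, 91.18331909179688), 32.605648040771484)
row [291 292 290 234 293 235]
col [126 125  35  36  34 127]
d2 ((367.5, 79.0), (144.0, 97.0), 90.0) (319, 7, 98, 145)
((511.8847351074219, 290.8816223144531), (129.99020385742188, 91.57466125488281), 32.8969612121582)
row [339 396 338 395 397 340]
col [ 36 126 127  35  37 125]
```

```bash
python3 -c "
import pickle
from h import *
a=pickle.load(open('d1.pkl','rb'));b=pickle.load(open('d2.pkl','rb'))
print(tri([(s[0],s[1][0]) for s in (ray(a,(263,80.5)),ray(b,(367.6,81.2)))]))"
python3 n.py 511.2 290.3 60 0.575
```

```text
(array([513.22851123, 291.52457325,  23.72217199]), [np.float64(0.05341869770699709), np.float64(0.05341869770695464)])
24.68 need [0.0849 0.046  0.1541] -0.0
```

```bash
python3 -m pendant '{"dp":[[0.04,0.02,0],[0.08,0.04,0.01],[0.085,0.046,0.04],[0.085,0.046,0.08],[0.085,0.046,0.12],[0.085,0.046,0.154],[0.085,0.046,0.154],[0.085,0.046,0.154]],"rotation":[[0,0,0],[0,0,0],[0,0,0],[0,0,0],[0,0,0],[0,0,0],[0,0,0],[0,0,0]]}'
python3 n.py 511.2 290.3 32.5 0.575
```

```text
time: 25.68
tool_pos: [511.7, 291.4, 61.5]
tcp_rot: [3.141, -0.002, 0.576]
contact_force: [-0.5, -0.0, -1.1]
grip_width: 47.7
finger_force: 30.0
25.68 need [-0.0011  0.0007  0.029 ] 0.0008
```

```bash
python3 -m pendant '{"dp":[[0,0,0.012],[0,0,0.02],[0,0,0.025],[0,0,0.0285],[0,0,0.0285],[0,0,0.0285]],"rotation":[[0,0,0],[0,0,0],[0,0,0],[0,0,0],[0,0,0],[0,0,0]]}'
python3 n.py 511.2 290.3 32.5 0.575
```

```text
time: 26.42
tool_pos: [510.4, 291.7, 32.5]
tcp_rot: [3.141, -0.0, 0.577]
contact_force: [-3.0, -0.4, 6.2]
grip_width: 47.9
finger_force: 30.0
26.43 need [-0.0001  0.0016 -0.    ] 0.002
```

Light contact at 6 N. I'll release, back off and look.

```bash
python3 -m pendant '{"dp":[[0,0,0],[0,0,0],[0,0,0],[0,0,-0.02],[0,0,-0.06],[-0.03,0,-0.1],[-0.06,0,-0.14],[-0.06,0,-0.14]],"rotation":[[0,0,0],[0,0,0],[0,0,0],[0,0,0],[0,0,0],[0,0,0],[0,0,0],[0,0,0]]}' 0.08
python3 cap.py d3
python3 - <<'E'
import pickle
from h import *
c=pickle.load(open('d3.pkl','rb')); h=cv2.cvtColor(c['pixels'],cv2.COLOR_RGB2HSV).astype(int)
for nm,m,z in(('case',(h[...,2]<70),56),('dock',(h[...,1]<90)&(h[...,2]>120),22)):
    m=m.astype(np.uint8); m[235:]=0; m[:,:220]=0; m[:,420:]=0
    k=max(cv2.findContours(m,0,1)[0],key=cv2.contourArea)[:,0]; print(nm,cv2.boundingRect(k),cv2.minAreaRect(onplane(c,k,z)[:,:2].astype(np.float32)))
E
```

```text
time: 27.42
tool_pos: [460.6, 258.9, 175.0]
tcp_rot: [3.14, -0.006, 0.577]
contact_force: [0.2, -0.6, 0.0]
grip_width: 80.1
finger_force: 0.0
[460.55594468 258.9392364  175.00491017] [ 3.14027136 -0.00560184  0.57666215]
case (290, 69, 61, 97) ((509.765625, 289.3189697265625), (72.62600708007812, 46.75375747680664), 33.0451774597168)
dock (267, 31, 106, 155) ((512.1860961914062, 291.4861145019531), (129.40805053710938, 90.69609069824219), 33.731441497802734)
```

View pics/d3.png

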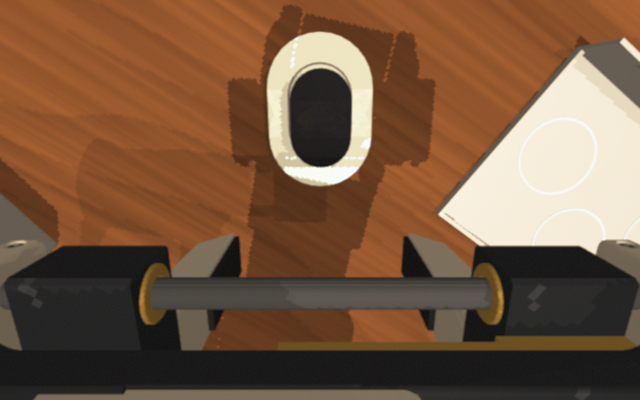

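The case sits centred on the dock, about 3 mm off the middle and 0.7° out of line. Next I'll return the dome holder.

```bash
python3 n.py 550 -40 175 0
```

```text
27.48 need [-0.0881  0.2994 -0.0019] 0.5766
```

```bash
python3 -m pendant '{"dp":[[-0.012,0.04,0],[-0.024,0.08,0],[-0.036,0.12,0],[-0.048,0.16,0],[-0.06,0.2,0],[-0.072,0.245,0],[-0.088,0.299,0],[-0.088,0.299,0]],"rotation":[[0,0,0.08],[0,0,0.17],[0,0,0.26],[0,0,0.35],[0,0,0.44],[0,0,0.53],[0,0,0.577],[0,0,0.577]]}' 0.055
python3 n.py 626.3 -307.5 150 0
```

```text
time: 28.48
tool_pos: [550.4, -43.1, 169.8]
tcp_rot: [3.141, 0.002, -0.005]
contact_force: [-0.9, 0.6, 0.1]
grip_width: 54.9
finger_force: 0.0
28.48 need [0.0773 0.264  0.0198] -0.0052
```

```bash
python3 -m pendant '{"dp":[[0.015,0.05,0],[0.03,0.1,0],[0.045,0.15,0],[0.06,0.2,0],[0.072,0.245,0.01],[0.077,0.264,0.02],[0.077,0.264,0.02],[0.077,0.264,0.02]],"rotation":[[0,0,0],[0,0,0],[0,0,0],[0,0,0],[0,0,0],[0,0,0],[0,0,0],[0,0,0]]}'
python3 n.py 626.3 -307.5 53.5 0
python3 cap.py p1
```

```text
time: 29.48
tool_pos: [626.6, -301.7, 151.7]
tcp_rot: [-3.141, 0.001, 0.001]
contact_force: [0.8, 0.5, 0.1]
grip_width: 54.9
finger_force: 0.0
29.48 need [-0.0002  0.0059  0.0982] 0.0014
[ 626.60256699 -301.6593367   151.67388954] [-3.14059805e+00  6.51606254e-04  1.40809417e-03]
```

View pics/p1.png

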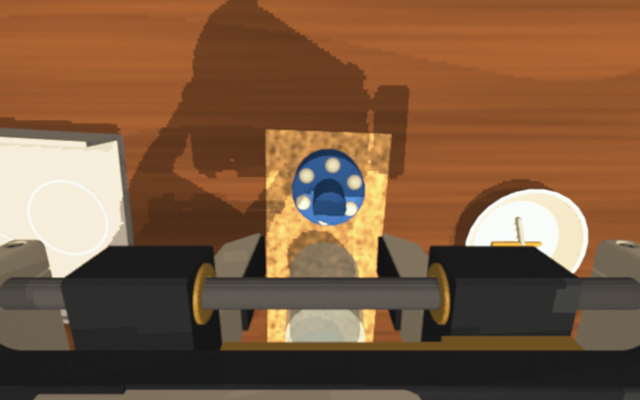

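The dome post, at (329,200), sits right of the mid-fingers, which matches the 6 mm correction.

```bash
python3 -m pendant '{"dp":[[0,0.004,0.02],[0,0.0055,0.05],[0,0.0055,0.08],[0,0.0055,0.097],[0,0.0055,0.097],[0,0.0055,0.097]],"rotation":[[0,0,0],[0,0,0],[0,0,0],[0,0,0],[0,0,0],[0,0,0]]}'
python3 -m pendant '{"dp":[[0,0,0],[0,0,0],[0,0,0],[0,0,0],[0,0,0]],"rotation":[[0,0,0],[0,0,0],[0,0,0],[0,0,0],[0,0,0]]}' 0.0
python3 n.py 626.3 -307.5 53.5 0
python3 -m pendant '{"dp":[[0,0,-0.02],[0,0,-0.05],[0,0,-0.08],[0,0,-0.1],[0,0,-0.1]],"rotation":[[0,0,0],[0,0,0],[0,0,0],[0,0,0],[0,0,0]]}'
python3 n.py 598.2 80.6 70 0
```

```text
time: 30.28
tool_pos: [627.3, -309.3, 56.5]
tcp_rot: [3.14, -0.002, 0.0]
contact_force: [0.4, -0.4, -0.3]
grip_width: 54.9
finger_force: 0.0
time: 30.9
tool_pos: [626.4, -309.2, 54.8]
tcp_rot: [-3.142, 0.0, -0.0]
contact_force: [-0.1, 0.9, 0.1]
grip_width: 23.3
finger_force: 29.9
30.9 need [-0.0001 -0.0017  0.0013] -0.0002
time: 31.52
tool_pos: [627.2, -309.7, 156.6]
tcp_rot: [3.14, -0.003, -0.0]
contact_force: [-0.2, -0.1, -1.1]
grip_width: 23.4
finger_force: 29.9
31.52 need [-0.0293 -0.3905  0.0857] -0.0002
```

```bash
python3 -m pendant '{"dp":[[-0.003,-0.04,0],[-0.007,-0.09,0],[-0.011,-0.14,0],[-0.015,-0.19,0],[-0.019,-0.24,0],[-0.023,-0.29,0],[-0.027,-0.34,0],[-0.029,-0.38,0]],"rotation":[[0,0,0],[0,0,0],[0,0,0],[0,0,0],[0,0,0],[0,0,0],[0,0,0],[0,0,0]]}'
python3 -m pendant '{"dp":[[0,-0.01,0],[0,-0.01,0.03],[0,-0.01,0.06],[0,-0.01,0.08],[0,-0.01,0.085],[0,-0.01,0.085]],"rotation":[[0,0,0],[0,0,0],[0,0,0],[0,0,0],[0,0,0],[0,0,0]]}'
python3 n.py 598.2 80.6 55.5 0
```

```text
time: 32.52
tool_pos: [596.3, 72.8, 153.3]
tcp_rot: [-3.142, 0.002, 0.001]
contact_force: [0.6, -0.9, -0.6]
grip_width: 23.0
finger_force: 29.9
time: 33.28
tool_pos: [597.6, 80.2, 69.6]
tcp_rot: [3.141, 0.001, -0.001]
contact_force: [-0.0, 0.7, -1.7]
grip_width: 23.4
finger_force: 29.9
33.27 need [ 0.0006 -0.0004  0.0141] -0.0009
```

```bash
python3 -m pendant '{"dp":[[0,0,0.006],[0,0,0.011],[0,0,0.0138],[0,0,0.0138],[0,0,0.0138]],"rotation":[[0,0,0],[0,0,0],[0,0,0],[0,0,0],[0,0,0]]}'
python3 -m pendant '{"dp":[[0,0,0],[0,0,0],[0,0,0],[0,0,0],[0,0,-0.03],[0,0,-0.07],[0,0,-0.11],[0,0,-0.11]],"rotation":[[0,0,0],[0,0,0],[0,0,0],[0,0,0],[0,0,0],[0,0,0],[0,0,0],[0,0,0]]}' 0.05
python3 n.py 536 -304.6 150 0
```

```text
time: 33.9
tool_pos: [597.6, 80.8, 56.1]
tcp_rot: [3.141, -0.0, -0.0]
contact_force: [1.1, -0.5, -1.2]
grip_width: 23.5
finger_force: 29.9
time: 34.9
tool_pos: [599.5, 80.9, 169.8]
tcp_rot: [-3.142, -0.007, -0.0]
contact_force: [0.8, 0.1, -0.9]
grip_width: 49.9
finger_force: 0.0
34.9 need [-0.0636  0.3855  0.0193] -0.0002
```

Now the tumbler.

```bash
python3 -m pendant '{"dp":[[-0.01,0.05,0],[-0.02,0.1,0],[-0.03,0.15,0],[-0.04,0.2,0],[-0.05,0.25,0],[-0.057,0.3,0],[-0.062,0.35,0],[-0.063,0.385,0]],"rotation":[[0,0,0],[0,0,0],[0,0,0],[0,0,0],[0,0,0],[0,0,0],[0,0,0],[0,0,0]]}' 0.0918
python3 -m pendant '{"dp":[[0,0,0],[0,0,0],[0,0,0]],"rotation":[[0,0,0],[0,0,0],[0,0,0]]}'
python3 n.py 536 -304.6 59.5 0
```

```text
time: 35.9
tool_pos: [533.4, -306.2, 164.8]
tcp_rot: [-3.141, 0.001, -0.002]
contact_force: [0.3, -0.1, 0.4]
grip_width: 91.5
finger_force: 0.0
time: 36.28
tool_pos: [534.6, -302.8, 165.8]
tcp_rot: [-3.141, 0.001, 0.001]
contact_force: [-0.1, 0.3, -0.1]
grip_width: 91.9
finger_force: 0.0
36.27 need [0.0015 0.0019 0.1063] 0.0012
```

```bash
python3 -m pendant '{"dp":[[0.001,0.001,0.03],[0.001,0.001,0.06],[0.001,0.001,0.085],[0.001,0.001,0.105],[0.001,0.001,0.105],[0.001,0.001,0.105]],"rotation":[[0,0,0],[0,0,0],[0,0,0],[0,0,0],[0,0,0],[0,0,0]]}'
python3 -m pendant '{"dp":[[0,0,0],[0,0,0],[0,0,0],[0,0,0],[0,0,0]],"rotation":[[0,0,0],[0,0,0],[0,0,0],[0,0,0],[0,0,0]]}' 0.0
python3 n.py 536 -304.6 59.5 0
python3 -m pendant '{"dp":[[0,0,-0.02],[0,0,-0.05],[0,0,-0.08],[0,0,-0.08]],"rotation":[[0,0,0],[0,0,0],[0,0,0],[0,0,0]]}'
python3 n.py 592.6 -68.8 75
```

```text
time: 37.02
tool_pos: [536.1, -304.9, 62.0]
tcp_rot: [3.141, -0.001, 0.001]
contact_force: [0.2, -0.5, 0.1]
grip_width: 91.7
finger_force: 0.0
time: 37.65
tool_pos: [535.5, -305.2, 61.3]
tcp_rot: [3.141, -0.0, -0.0]
contact_force: [1.1, 0.8, 2.4]
grip_width: 60.1
finger_force: 30.0
37.65 need [ 0.0005 -0.0006  0.0018] -0.0003
time: 38.15
tool_pos: [536.4, -306.0, 142.8]
tcp_rot: [3.139, -0.003, -0.0]
contact_force: [-0.0, -0.0, -3.4]
grip_width: 59.8
finger_force: 29.9
38.15 need [ 0.0559 -0.2374  0.0673] -0.0003
```

```bash
python3 -m pendant '{"dp":[[0.01,-0.04,0],[0.022,-0.09,0],[0.034,-0.14,0],[0.046,-0.19,0],[0.054,-0.225,0.01],[0.056,-0.237,0.03],[0.056,-0.237,0.06],[0.056,-0.237,0.067]],"rotation":[[0,0,0],[0,0,0],[0,0,0],[0,0,0],[0,0,0],[0,0,0],[0,0,0],[0,0,0]]}'
python3 -m pendant '{"dp":[[0,0,0],[0,0,0],[0,0,0]],"rotation":[[0,0,0],[0,0,0],[0,0,0]]}'
python3 n.py 592.6 -68.8 62.5
```

```text
time: 39.15
tool_pos: [589.1, -67.4, 70.3]
tcp_rot: [-3.14, 0.007, 0.0]
contact_force: [-1.0, -0.0, -2.5]
grip_width: 60.4
finger_force: 29.9
time: 39.52
tool_pos: [592.0, -68.6, 75.0]
tcp_rot: [3.141, -0.002, -0.001]
contact_force: [1.2, -0.0, -2.3]
grip_width: 59.9
finger_force: 29.9
39.52 need [0.0005 0.0002 0.0125] -0.0006
```

```bash
python3 -m pendant '{"dp":[[0,0,0.005],[0,0,0.01],[0,0,0.0122],[0,0,0.0122],[0,0,0.0122]],"rotation":[[0,0,0],[0,0,0],[0,0,0],[0,0,0],[0,0,0]]}'
python3 -m pendant '{"dp":[[0,0,0],[0,0,0],[0,0,0],[0,0,0],[0,0,-0.03],[0,0,-0.07],[0,0,-0.11],[0,0,-0.11]],"rotation":[[0,0,0],[0,0,0],[0,0,0],[0,0,0],[0,0,0],[0,0,0],[0,0,0],[0,0,0]]}' 0.0918
python3 n.py 446 -302.5 150 0
```

```text
time: 40.15
tool_pos: [591.4, -68.1, 62.3]
tcp_rot: [3.141, 0.0, -0.0]
contact_force: [-3.2, 0.6, 5.6]
grip_width: 59.9
finger_force: 30.1
time: 41.15
tool_pos: [593.4, -68.6, 175.4]
tcp_rot: [3.14, -0.007, -0.0]
contact_force: [0.9, -1.1, -0.0]
grip_width: 91.3
finger_force: 0.0
41.15 need [-0.1476  0.2339  0.0248] -0.0002
```

Now the jar.

```bash
python3 -m pendant '{"dp":[[-0.025,0.04,0],[-0.053,0.084,0],[-0.08,0.128,0],[-0.108,0.172,0],[-0.135,0.215,0],[-0.147,0.233,0],[-0.147,0.233,0],[-0.147,0.233,0]],"rotation":[[0,0,0],[0,0,0],[0,0,0],[0,0,0],[0,0,0],[0,0,0],[0,0,0],[0,0,0]]}'
python3 n.py 446 -302.5 53 0
```

```text
time: 42.15
tool_pos: [444.6, -300.4, 171.3]
tcp_rot: [-3.141, 0.001, -0.0]
contact_force: [-0.6, 0.3, 0.4]
grip_width: 91.7
finger_force: 0.0
42.15 need [0.0015 0.0022 0.1182] -0.0
```

```bash
python3 -m pendant '{"dp":[[0.001,0.001,0.03],[0.001,0.001,0.06],[0.001,0.001,0.09],[0.001,0.001,0.11],[0.001,0.001,0.118],[0.001,0.001,0.118],[0.001,0.001,0.118]],"rotation":[[0,0,0],[0,0,0],[0,0,0],[0,0,0],[0,0,0],[0,0,0],[0,0,0]]}'
python3 -m pendant '{"dp":[[0,0,0],[0,0,0],[0,0,0],[0,0,0],[0,0,0]],"rotation":[[0,0,0],[0,0,0],[0,0,0],[0,0,0],[0,0,0]]}' 0.0
python3 n.py 446 -302.5 53 0
python3 -m pendant '{"dp":[[0,0,-0.02],[0,0,-0.05],[0,0,-0.08],[0,0,-0.08]],"rotation":[[0,0,0],[0,0,0],[0,0,0],[0,0,0]]}'
python3 n.py 542 9.6 70
```

```text
time: 43.02
tool_pos: [446.1, -302.3, 54.7]
tcp_rot: [3.14, -0.001, 0.0]
contact_force: [-0.5, -1.0, 0.6]
grip_width: 92.2
finger_force: 0.0
time: 43.65
tool_pos: [445.5, -302.2, 53.9]
tcp_rot: [3.141, -0.0, -0.0]
contact_force: [-0.3, 0.2, 1.4]
grip_width: 57.1
finger_force: 30.0
43.65 need [0.0005 0.0003 0.0009] -0.0003
time: 44.15
tool_pos: [446.4, -303.0, 135.5]
tcp_rot: [3.139, -0.003, -0.0]
contact_force: [-0.1, -0.2, -2.5]
grip_width: 57.8
finger_force: 30.0
44.15 need [ 0.0953 -0.3128  0.0649] -0.0002
```

```bash
python3 -m pendant '{"dp":[[0,-0.04,0],[0,-0.09,0],[0,-0.14,0],[0,-0.19,0],[0.01,-0.24,0],[0.04,-0.28,0],[0.075,-0.305,0],[0.095,-0.313,0.01]],"rotation":[[0,0,0],[0,0,0],[0,0,0],[0,0,0],[0,0,0],[0,0,0],[0,0,0],[0,0,0]]}'
python3 -m pendant '{"dp":[[0,0,0.01],[0,0,0.03],[0,0,0.05],[0,0,0.055],[0,0,0.055],[0,0,0.055]],"rotation":[[0,0,0],[0,0,0],[0,0,0],[0,0,0],[0,0,0],[0,0,0]]}'
python3 n.py 542 9.6 54.2
```

```text
time: 45.15
tool_pos: [541.5, 12.7, 122.5]
tcp_rot: [-3.141, 0.0, 0.002]
contact_force: [-0.2, -0.6, -1.0]
grip_width: 57.4
finger_force: 30.0
time: 45.9
tool_pos: [540.8, 10.6, 69.4]
tcp_rot: [3.141, -0.001, -0.0]
contact_force: [0.1, 0.8, -2.4]
grip_width: 57.2
finger_force: 30.0
45.9 need [0.0012 0.001  0.0152] -0.0005
```

```bash
python3 -m pendant '{"dp":[[0.001,0.001,0.006],[0.001,0.001,0.012],[0.001,0.001,0.0149],[0.001,0.001,0.0149],[0.001,0.001,0.0149]],"rotation":[[0,0,0],[0,0,0],[0,0,0],[0,0,0],[0,0,0]]}'
python3 -m pendant '{"dp":[[0,0,0],[0,0,0],[0,0,0],[0,0,0],[0,0,-0.03],[0,0,-0.07],[0,0,-0.12],[0,0,-0.17]],"rotation":[[0,0,0],[0,0,0],[0,0,0],[0,0,0],[0,0,0],[0,0,0],[0,0,0],[0,0,0]]}' 0.085
python3 -m pendant '{"dp":[[-0.01,0.04,-0.03],[-0.02,0.08,-0.057],[-0.033,0.092,-0.057],[-0.033,0.092,-0.057],[-0.033,0.092,-0.057],[-0.033,0.092,-0.057]],"rotation":[[0,0,0],[0,0,0],[0,0,0],[0,0,0],[0,0,0],[0,0,0]]}'
python3 cap.py e1
```

```text
time: 46.52
tool_pos: [541.5, 9.9, 54.9]
tcp_rot: [3.141, -0.0, -0.0]
contact_force: [-3.4, 0.6, 9.2]
grip_width: 57.4
finger_force: 30.0
time: 47.52
tool_pos: [541.3, 9.8, 225.3]
tcp_rot: [3.142, 0.0, -0.0]
contact_force: [0.9, 0.3, -0.4]
grip_width: 85.1
finger_force: 0.0
time: 48.28
tool_pos: [508.5, -81.1, 280.1]
tcp_rot: [-3.141, 0.001, 0.001]
contact_force: [0.3, -0.8, 0.5]
grip_width: 85.0
finger_force: 0.0
[508.54248668 -81.07295772 280.07375117] [-3.14094778e+00  1.38722002e-03  1.22052058e-03]
```

View pics/e1.png

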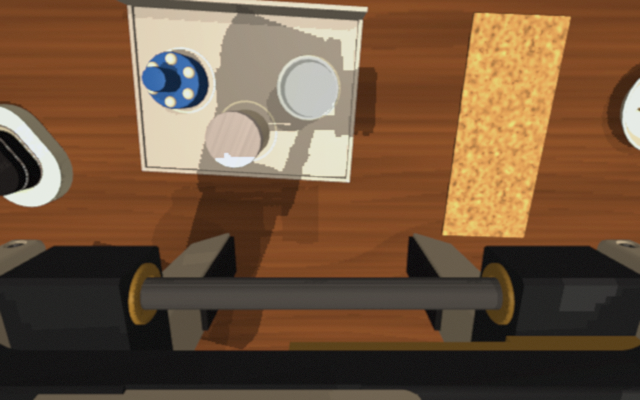

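The same view as at the start shows post (153,80), jar (233,138) and tumbler (308,88). All three moved by the same ~3 px as the tray and mat edges, so they are back on their spots, and the case is still on the dock.

```bash
python3 -c "
from plant import workorder
print(workorder.close_job())"
```

```text
the job is handed in; nothing more can be done
None
```

The job is handed in at about 48 s on the robot's clock, with no verdict returned: by the last pictures the case lies about 3 mm from the dock's middle, in line with it, and the tumbler, dome holder and jar stand back on their own spots in the tray, within a few mm.

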